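# Dock and load the sample carrier, then bolt it in

## Robot

A 6-joint arm with a two-finger parallel gripper is mounted at the origin on a cart in front of the work surface, level with it; the furniture and walls round the work are solid. World frame = base frame: x ahead of the robot, y to its left, z up, the work surface at z = 0. Lengths are in m, angles in degrees, forces in N, time in s.
With the tool pointing down it reaches from about 0.375 to 0.925 m from the base axis. Payload 5.7 kg.
Tool frame: the origin (TCP) lies midway between the tips of the shut fingers; the grasp point (between the pads) lies 19 mm behind it (env.tcp_to_grasp is the distance from the TCP to the grasp point, in m); z points along the fingers, y is the line along which they close (so a half turn about z gives the same grasp; the last joint's range is limited). The gripper opens to 88 mm and grips with 3 to 60 N. Pads are 20 mm wide; open, the fingers measure 115 mm over their backs; the gripper's body (75 mm by 178 mm) begins 61 mm behind the grasp point.
Start: joints at [-72.542, 20.558, 86.54, -0, 72.909, -6.595], TCP at [0.245, -0.548, 0.223] pointing down, gripper open.
Joint ranges: [-170.27, 170.27], [-57.76, 135], [12.27, 136.19], [-55.21, 235.2], [11.17, 155.16], [-170.74, 170.74]. Speed limits (degrees/s): [136.94, 136.94, 180, 180, 180, 180].

## Interface

Orientations are given as a 3x3 rotation matrix whose columns are the frame's x, y, z axes.
In Python, from station import env gives the robot as it stands.
- The arm moves only by the tool shift_gripper, called by a JSON object that holds its "method" and its "body". Schema: {"type":"object","properties":{"rows":{"type":"string"},"squeeze":{"type":"number"},"only":{"type":"string"},"quiet":{"type":"boolean"},"lines":{"type":"string"}},"required":["rows"],"additionalProperties":false}. rows is a string of 1 to 10 rows, one to a line, with the numbers parted by spaces; each row has 5 numbers: the finger opening in m, then dx, dy, dz in a scale on which 1.0 is 0.75 m, then a turn about the tool's z in normalised numbers (1 is 45 degrees); each row is the pose to reach, as a shift and turn from the pose commanded when the call began, along the tool's axes at that moment; what a row does not reach only later rows make up. A row lasts 1/10 s, in which the tool goes at most 0.05 m and 8.59 degrees, less where a joint would pass 70% of its speed; a pose out of reach is approached as far as the arm can. The fingers move at their own pace and stop on an object; squeeze is the grip in N (left out, the last holds). Time passes only in rows, so rows that do not move let the fingers close. The tool returns the time, the measured TCP pose, the force, the opening and the grip force at its end. only (a regular expression) keeps the lines of the reply that match it, lines (a string "A,B") keeps lines A to B, and quiet returns only ok. Input that does not fit is refused with a message, and nothing moves.
- env.get_state(): the state, without advancing time (a new reading comes with each control period).
- env.grab_frame(name): name is "scene" or "side" or "wrist"; returns the picture (400x640x3 uint8, red, green, blue); there is no depth.
- env.get_calibration(name): a dict with "mtx" (3x3 intrinsics, pixels), "pose" (4x4, takes a point from camera to world coordinates); the wrist camera has in their place "tool_from_camera" (4x4, takes a point from camera to tool coordinates, whose origin is the TCP and whose axes are the flange's). Camera axes: x right, y down, z forward; pixel columns grow to the right and rows downward; lengths in m; the calibration is good to about 2 mm. A picture is of the moment at which its call begins: read the wrist's pose just before it. get_calibration takes no time and is no camera call.
- env.sign_off(): hands the job in; it is judged then, once.
The state is a dict: "clock": time; "joint_pos": joint angles; "dq": joint speeds; "joint_torque": joint torques, N m; "tcp_pos": TCP position; "orientation": TCP orientation; "wrist_force": force on the tool from outside, world axes, zero at the start; "ft_torque": the same for the moment, N m; "gripper_width": finger opening in m; "grasp_force": force on a finger pad.
Only numpy, scipy, OpenCV 4.12 (cv2) and the standard library are available. Lean on these libraries where they do the work, as an engineer would, in place of code of your own. Each camera call takes 0.05 s, during which the arm holds its last target. There are 200 camera calls.

## Task

Lift the dock's bolt over its bump and draw it fully open, then roll the carrier block over, face by face, into the dock until its notched side is up and it stands squarely against the back stop. Lay every sample sleeve that is on the bench centrally in the carrier's rests, one to a rest, and then slide the bolt back over the bump until it drops fully home in front of the carrier. Do not knock over the specimen cups.

Things in the scene. Friction and masses are not known exactly. Their poses are not given: they have to be found in the camera images.
- dock: Fixed aluminium bay on the bench. Origin on the bench, middle of the bay; x points into it (away from the robot), y left, z up. Its mouth is at -x; no floor plate, the carrier rolls on the bench. Cheeks: inner faces y = -82 and +82 mm, 30 mm high, x -40 to +44. Bolt housing on the left, in front of the cheek: plate 6 mm high, x -76 to -36, y +92 to +190 mm.
- stop (a point): middle of the back stop's front face, at (+32, 0, +18) mm in the dock's frame; the stop is 36 mm high and spans the bay
- detent (a point): top middle of the fixed detent bump on the bolt's plate, at (-56, +140, +16) mm in the dock's frame: 10 mm high, square-sided, from y = +135 to +145 mm. The bolt's bar runs along y above it, between two upright guides (at y = +101 mm, tops 44 mm above the bench, 29 mm over all along x).
- bolt_slide (a joint): travel of the bolt along the dock's +y (left, out of the mouth), m: 0 home (across the mouth), 0.050 fully open. Friction about 2 N. At home its foot stands just inside the bump: it slides past only while lifted more than 10 mm, and has passed the bump at about 0.023. The same on the way back. It stays where it is left.
- bolt_lift (a joint): how far the bolt is lifted, m: 0 down, 0.018 the upper limit, 0.010 just clears the bump. Let go, it falls by its own weight (2 N) onto the plate, or onto the bump if it is above it.
- bolt_grip (a point): point on the bolt's upright black grip, a post 16 x 16 mm (sides along the dock's x and y); its top is 12 mm above this point and it is free for 37 mm below it. Moves with the bolt; home and down it is at (-56, +127, +66) mm in the dock's frame. Pinch it from above, fingers across x or y.
- carrier: Loose grey block 60 (x) x 140 (y) x 60 (z) mm, 0.36 to 0.56 kg, rubbery grip on the bench. Origin: middle of the plain face away from the notched side; z points out through the notched side. It starts before the dock, notched side down (z down, origin 60 mm up), y along the dock's: two rolls about its long edges towards the dock, 60 mm each. Right way up at the stop: x = +2 mm in the dock.
- rest_0 (a point): one of the carrier's three rests: middle of its floor, at (0, -48, 42) mm in the carrier's frame. A rest is a pair of notches 28 mm wide in two rows of ribs, 18 mm high, that stand along y at x = -30 to -22 and +22 to +30 mm (ribs at |y| 14 to 34 and 62 to 70 mm). Between the rows runs an open channel 44 mm wide.
- rest_1 (a point): one of the carrier's three rests: middle of its floor, at (0, 0, 42) mm in the carrier's frame. A rest is a pair of notches 28 mm wide in two rows of ribs, 18 mm high, that stand along y at x = -30 to -22 and +22 to +30 mm (ribs at |y| 14 to 34 and 62 to 70 mm). Between the rows runs an open channel 44 mm wide.
- rest_2 (a point): one of the carrier's three rests: middle of its floor, at (0, 48, 42) mm in the carrier's frame. A rest is a pair of notches 28 mm wide in two rows of ribs, 18 mm high, that stand along y at x = -30 to -22 and +22 to +30 mm (ribs at |y| 14 to 34 and 62 to 70 mm). Between the rows runs an open channel 44 mm wide.
- sleeve_0: Loose rectangular sample sleeve, white plastic with a grey cap at one end, 76 (x) x 20 (y) x 16 (z) mm, 40 g, flat on the bench to the left. Origin at its centre; x along its length. May be absent (two or three are there). In a rest it lies along the carrier's x (either end first), on the rest's floor, its centre 8 mm above it.
- sleeve_1: Loose rectangular sample sleeve, white plastic with a grey cap at one end, 76 (x) x 20 (y) x 16 (z) mm, 40 g, flat on the bench to the left. Origin at its centre; x along its length. May be absent (two or three are there). In a rest it lies along the carrier's x (either end first), on the rest's floor, its centre 8 mm above it.
- sleeve_2: Loose rectangular sample sleeve, white plastic with a grey cap at one end, 76 (x) x 20 (y) x 16 (z) mm, 40 g, flat on the bench to the left. Origin at its centre; x along its length. May be absent (two or three are there). In a rest it lies along the carrier's x (either end first), on the rest's floor, its centre 8 mm above it.
- cup_a: bystander: specimen cup, 62 mm wide, 67 mm high, to the right of the carrier; origin at its foot
- cup_b: bystander: specimen cup, 62 mm wide, 67 mm high, to the left of the dock, behind the bolt; origin at its foot

How it is judged (in metres and radians):
On the way, in this order (a step that is already met when the one before it is completed fails the run):
1. the bolt is drawn fully open (value of joint bolt_slide above 0.042 m), for 0.2 s.
2. the carrier stands in the dock against the back stop, notched side up, with every sleeve in a rest, the bolt still open (angle between carrier's own z axis and vertical below 0.06 rad and x of carrier in the frame of dock between -0.014 and 0.01 m and y of carrier in the frame of dock between -0.02 and 0.02 m and height (world z) of carrier between -0.004 and 0.006 m and x of sleeve_0 in the frame of carrier between -0.016 and 0.016 m and z of sleeve_0 in the frame of carrier between 0.045 and 0.056 m and angle between the x axis of each of sleeve_0, sleeve_1, sleeve_2 and the x axis of carrier, either way round below 0.3 rad and (y of sleeve_0 in the frame of carrier between -0.058 and -0.038 m or y of sleeve_0 in the frame of carrier between -0.01 and 0.01 m or y of sleeve_0 in the frame of carrier between 0.038 and 0.058 m) and x of sleeve_1 in the frame of carrier between -0.016 and 0.016 m and z of sleeve_1 in the frame of carrier between 0.045 and 0.056 m and (y of sleeve_1 in the frame of carrier between -0.058 and -0.038 m or y of sleeve_1 in the frame of carrier between -0.01 and 0.01 m or y of sleeve_1 in the frame of carrier between 0.038 and 0.058 m) and x of sleeve_2 in the frame of carrier between -0.016 and 0.016 m and z of sleeve_2 in the frame of carrier between 0.045 and 0.056 m and (y of sleeve_2 in the frame of carrier between -0.058 and -0.038 m or y of sleeve_2 in the frame of carrier between -0.01 and 0.01 m or y of sleeve_2 in the frame of carrier between 0.038 and 0.058 m) and value of joint bolt_slide above 0.03 m), for 0.2 s.
At the end, for the whole second after the job is handed in: The carrier stands notched side up in the dock with at most 16 mm between it and the back stop, each sleeve present lies flat in a rest of its own (within 16 mm of centred along it, on the channel floor), the bolt is home within 6 mm and down within 3 mm, and everything is at rest (angle between carrier's own z axis and vertical below 0.06 rad and x of carrier in the frame of dock between -0.014 and 0.01 m and y of carrier in the frame of dock between -0.02 and 0.02 m and height (world z) of carrier between -0.004 and 0.006 m and x of sleeve_0 in the frame of carrier between -0.016 and 0.016 m and z of sleeve_0 in the frame of carrier between 0.045 and 0.056 m and angle between the x axis of each of sleeve_0, sleeve_1, sleeve_2 and the x axis of carrier, either way round below 0.3 rad and (y of sleeve_0 in the frame of carrier between -0.058 and -0.038 m or y of sleeve_0 in the frame of carrier between -0.01 and 0.01 m or y of sleeve_0 in the frame of carrier between 0.038 and 0.058 m) and x of sleeve_1 in the frame of carrier between -0.016 and 0.016 m and z of sleeve_1 in the frame of carrier between 0.045 and 0.056 m and (y of sleeve_1 in the frame of carrier between -0.058 and -0.038 m or y of sleeve_1 in the frame of carrier between -0.01 and 0.01 m or y of sleeve_1 in the frame of carrier between 0.038 and 0.058 m) and x of sleeve_2 in the frame of carrier between -0.016 and 0.016 m and z of sleeve_2 in the frame of carrier between 0.045 and 0.056 m and (y of sleeve_2 in the frame of carrier between -0.058 and -0.038 m or y of sleeve_2 in the frame of carrier between -0.01 and 0.01 m or y of sleeve_2 in the frame of carrier between 0.038 and 0.058 m) and value of joint bolt_slide below 0.006 m and value of joint bolt_lift below 0.003 m and linear speed of each of carrier, sleeve_0, sleeve_1, sleeve_2 below 0.02 m/s); the robot touches nothing.
It fails at once if a specimen cup is knocked over (angle between any of cup_a, cup_b's own z axis and vertical above 0.6 rad).
Of sleeve_0, sleeve_1, sleeve_2 only 2 to 3 are there at a start; the rules pass over those that are not, and their reading is None.
At some moment in a run one of sleeve_0, sleeve_1, sleeve_2 may be knocked a few centimetres aside while the robot is not near it.
Once in a run the grip may slacken for a moment while it holds something.
It also fails if it takes over 210 s, if anything falls off the work surface, if the arm or the gripper's body presses on something with over 40 N, if the wrist force passes 120 N, or if a joint passes its speed limit or range.

## Working session

There is one attempt and no reset: what is moved stays moved. The work goes in short steps, Python scripts to look and compute and a tool call to move; the robot and the scene stay as the last step left them, time stands still between calls to the robot, and variables do not carry over. Pictures are saved under pics/ and viewed, at most 14 in all, crops included, and the job is handed in when it is done.

```bash
ls; mkdir -p pics; python3 - <<'E'
from station import env
import cv2,numpy as np
np.set_printoptions(precision=4,suppress=True)
s=env.get_state();print(s['clock'],s['tcp_pos'],s['orientation'],s['gripper_width'])
for n in('scene','side'):
    c=env.get_calibration(n);print(n,c['mtx'],c['pose'])
    cv2.imwrite(f'pics/{n}0.png',env.grab_frame(n)[:,:,::-1])
print(env.get_calibration('wrist'))
E
```

```text
pics
station.py
0.0 [ 0.2443 -0.5472  0.2218] [[ 0.9132  0.4076 -0.0005]
 [ 0.4076 -0.9132  0.0017]
 [ 0.0002 -0.0018 -1.    ]] 0.08801745027443537
scene [[382.9242   0.     322.2902]
 [  0.     382.9242 194.0786]
 [  0.       0.       1.    ]] [[-0.5776 -0.3645  0.7305 -0.0424]
 [-0.8163  0.2589 -0.5163  0.4109]
 [-0.001  -0.8945 -0.4471  0.4358]
 [ 0.      0.      0.      1.    ]]
side [[421.6422   0.     319.6754]
 [  0.     421.6422 205.2374]
 [  0.       0.       1.    ]] [[-0.9998  0.0211 -0.0005  0.5529]
 [ 0.0087  0.3869 -0.9221  0.8277]
 [-0.0193 -0.9219 -0.387   0.4417]
 [ 0.      0.      0.      1.    ]]
{'mtx': array([[278.9776,   0.    , 324.9226],
       [  0.    , 278.9776, 197.5267],
       [  0.    ,   0.    ,   1.    ]]), 'tool_from_camera': array([[ 0.0006, -0.9709, -0.2396,  0.0661],
       [ 1.    ,  0.0004,  0.0009,  0.0021],
       [-0.0008, -0.2396,  0.9709, -0.1626],
       [ 0.    ,  0.    ,  0.    ,  1.    ]])}
```

View pics/scene0.png

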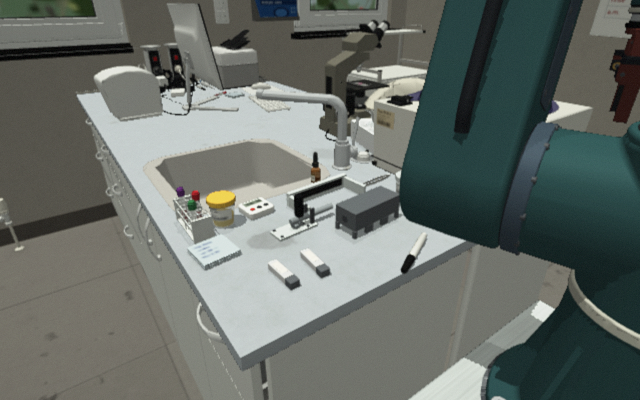

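View pics/side0.png

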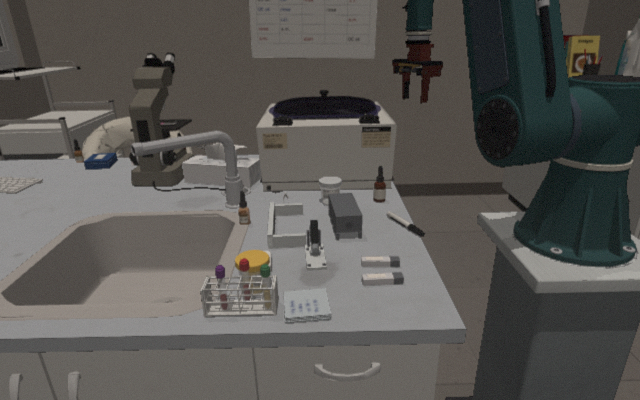

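Scene: carrier around (368,210), bolt plate (295,232), two sleeves (283,273),(315,263), cup yellow (221,208). Side: dock (290,225), bolt grip (315,230), sleeves at (380,262),(382,279), cups (330,187),(253,260).

```bash
cat > h.py <<'E'
from station import env
import cv2,numpy as np
np.set_printoptions(precision=4,suppress=True)
def cam(n,state=None):
    c=env.get_calibration(n)
    if n=='wrist':
        T=np.eye(4);T[:3,:3]=state['orientation'];T[:3,3]=state['tcp_pos'];return c['mtx'],T@c['tool_from_camera']
    return c['mtx'],c['pose']
def ray(uv,K,P,z):
    d=P[:3,:3]@np.linalg.inv(K)@np.array([uv[0],uv[1],1.]);return P[:3,3]+d*(z-P[2,3])/d[2]
def proj(p,K,P):
    q=K@(P[:3,:3].T@(np.asarray(p)-P[:3,3]));return q[:2]/q[2]
def wshot(name):
    s=env.get_state();im=env.grab_frame('wrist');K,P=cam('wrist',s)
    np.savez(f'pics/{name}.npz',K=K,P=P,im=im);cv2.imwrite(f'pics/{name}.png',im[:,:,::-1]);return im,K,P
E
python3 - <<'E'
from h import *
a=cv2.imread('pics/scene0.png')[150:300,240:440];b=cv2.imread('pics/side0.png')[170:300,240:440]
cv2.imwrite('pics/c0.png',np.vstack([cv2.resize(a,(800,600),interpolation=2)])[:600])
cv2.imwrite('pics/c1.png',cv2.resize(b,(800,520),interpolation=2))
K,P=cam('side')
for uv in[(301,244),(270,244),(380,266),(382,284),(330,205),(315,265),(345,236)]:print(uv,ray(uv,K,P,0))
E
```

```text
(301, 244) [ 0.5958 -0.0041  0.    ]
(270, 244) [ 0.6651 -0.0073  0.    ]
(380, 266) [0.4342 0.0966 0.    ]
(382, 284) [0.4395 0.1609 0.    ]
(330, 205) [ 0.5244 -0.2248 -0.    ]
(315, 265) [0.5645 0.0874 0.    ]
(345, 236) [ 0.4957 -0.0387  0.    ]
```

View pics/c1.png

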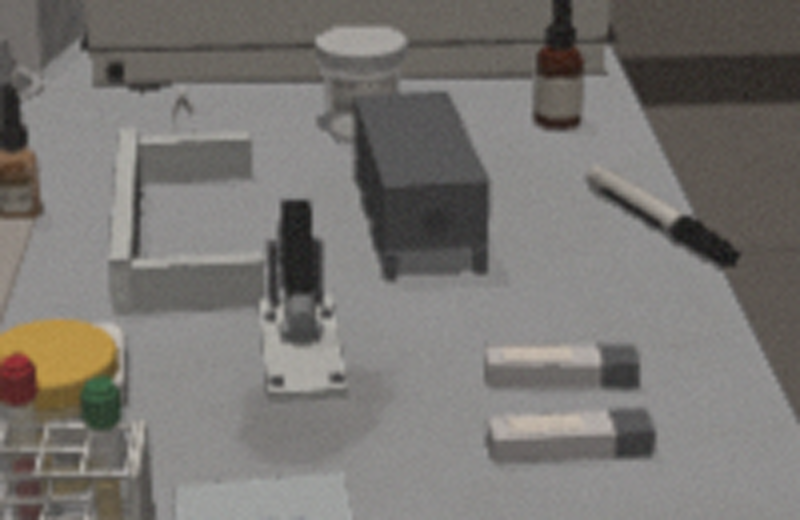

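The rows are not in the units I measure in: shifts go in shares of 0.75 m and turns go in shares of 45 degrees. I convert before sending: 0.455 m is 0.6067, -0.138 m is -0.184, 24.05 degrees is 0.5344.

{"method": "shift_gripper", "body": {"rows": "0.088 0.2 -0.1467 -0.184 0.1778\n0.088 0.3333 -0.2667 -0.184 0.3556\n0.088 0.6067 -0.4547 -0.184 0.5344\n0.088 0.6067 -0.4547 -0.184 0.5344\n0.088 0.6067 -0.4547 -0.184 0.5344\n0.088 0.6067 -0.4547 -0.184 0.5344\n0.088 0.6067 -0.4547 -0.184 0.5344\n0.088 0.6067 -0.4547 -0.184 0.5344\n0.088 0.6067 -0.4547 -0.184 0.5344\n0.088 0.6067 -0.4547 -0.184 0.5344"}}

```text
clock: 1.1
tcp_pos: [0.4781, -0.1264, 0.3443]
orientation: [[1.0, -0.0, -0.0], [-0.0, -1.0, 0.0], [-0.0, -0.0, -1.0]]
wrist_force: [1.7, -0.4, 1.0]
gripper_width: 0.0879
grasp_force: 0.0
```

Scaled: -0.04 m is -0.0533, -0.02 m is -0.0267.

{"method": "shift_gripper", "body": {"rows": "0.088 0 -0.0267 0 0\n0.088 0 -0.0533 0 0\n0.088 0 -0.0533 0 0\n0.088 0 -0.0533 0 0"}}

```text
clock: 1.5
tcp_pos: [0.4775, -0.0884, 0.3438]
orientation: [[1.0, 0.001, -0.001], [0.001, -1.0, -0.0], [-0.001, 0.0, -1.0]]
wrist_force: [0.0, -0.3, -0.3]
gripper_width: 0.088
grasp_force: 0.0
```

```bash
python3 -c "
from h import *
wshot('w0');print(env.get_state()['tcp_pos'])"
```

```text
[ 0.4776 -0.089   0.3439]
```

View pics/w0.png

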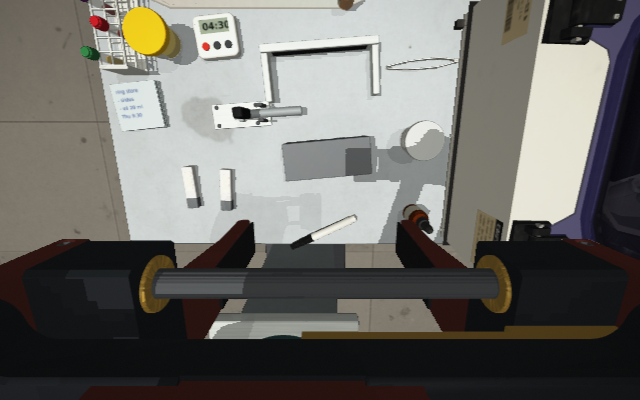

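```bash
python3 - <<'E'
import cv2
a=cv2.imread('pics/w0.png')[30:220,170:400]
cv2.imwrite('pics/w0c.png',cv2.resize(a,None,fx=3.15,fy=3.15,interpolation=2))
E
```

```text
(no output)
```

View pics/w0c.png

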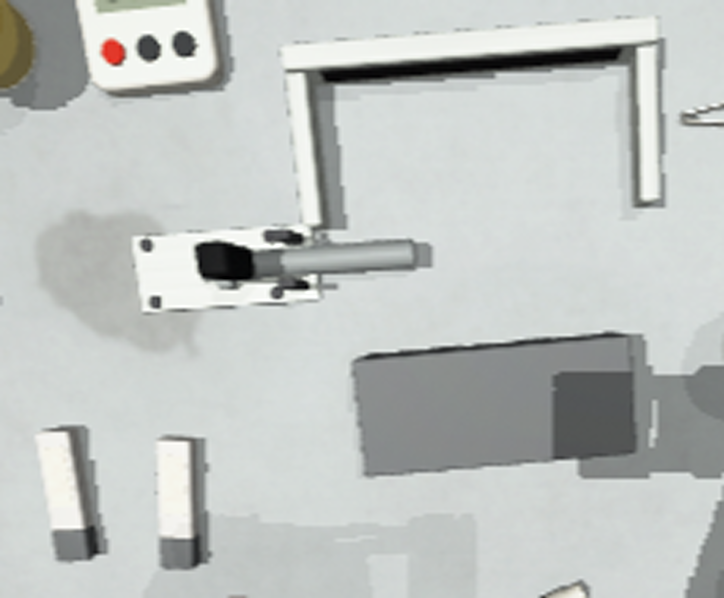

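```bash
python3 - <<'E'
from h import *
d=np.load('pics/w0.npz');K,P=d['K'],d['P']
def W(u,v,z):return ray((u/3.15+170,v/3.15+30),K,P,z)[:2]
def show(n,pts,z):
    w=[W(*p,z) for p in pts];print(n,*w)
    return np.array(w)
p=show('plate',[(133,237),(140,313),(320,299),(318,229)],.006)
ang=lambda v:np.degrees(np.arctan2(v[1],v[0]))
print(np.linalg.norm(p[0]-p[1]),np.linalg.norm(p[1]-p[2]),'ydir',ang(p[1]-p[2])-90,ang(p[0]-p[3])-90)
s=show('stop',[(285,71),(657,42)],.036);print('yaw',ang(s[0]-s[1])-90,np.linalg.norm(s[0]-s[1]))
c=show('cheekends',[(322,226),(642,205)],.03);print(np.linalg.norm(c[0]-c[1]),ang(c[0]-c[1])-90)
k=show('carrier',[(353,362),(627,336),(637,452),(366,476)],.06)
print(k.mean(0),ang(k[0]-k[1])-90,ang(k[3]-k[2])-90,np.linalg.norm(k[0]-k[1]),np.linalg.norm(k[3]-k[0]))
for q in([(38,432),(72,430),(93,557),(57,561)],[(159,438),(195,438),(197,567),(161,569)]):
    w=show('sl',q,.016);print(w.mean(0),ang(w[0]-w[3]),ang(w[1]-w[2]),np.linalg.norm(w[0]-w[3]),np.linalg.norm(w[0]-w[1]))
yaw=np.radians(ang(s[0]-s[1])-90);R=np.array([[np.cos(yaw),-np.sin(yaw)],[np.sin(yaw),np.cos(yaw)]])
print('dock from plate',p.mean(0)-R@[-.056,.141],'from stop',s.mean(0)-R@[.032,0],'cheek',c.mean(0)-R@[-.04,0])
for nm,u,v,z in(('cupa',425,140,.067),('cupb',145,30,.067)):print(nm,ray((u,v),K,P,z))
print('grip',[W(*q,.078) for q in((197,275),(197,243),(228,278))])
E
```

```text
plate [0.5829 0.1023] [0.5429 0.1022] [0.5505 0.0023] [0.5872 0.0018]
0.04002090995390717 0.10015130556685711 ydir 4.391554499990633 2.4527931888066234
stop [0.658  0.0092] [ 0.6712 -0.172 ]
yaw 4.165395533598641 0.18163413881317653
cheekends [ 0.5866 -0.0047] [ 0.5971 -0.169 ]
0.16460695723422833 3.6600573257208424
carrier [ 0.5194 -0.0228] [ 0.5324 -0.1592] [ 0.4743 -0.1667] [ 0.4616 -0.0274]
[ 0.4969 -0.094 ] 5.415984803443635 5.2160750977076304 0.13709547550797016 0.05804165430427211
sl [0.4781 0.1615] [0.4793 0.1423] [0.4055 0.1384] [0.4031 0.1595]
[0.4415 0.1504] 1.4761155387685816 3.042119985892865 0.07507660202312096 0.019178418481386208
sl [0.4749 0.0941] [0.4749 0.0739] [0.3996 0.0786] [0.3983 0.0996]
[0.4369 0.0865] -4.164510299884031 -3.5911316720855297 0.07673611087587053 0.020174194093262637
dock from plate [ 0.632  -0.0844] from stop [ 0.6327 -0.0837] cheek [ 0.6318 -0.0839]
cupa [ 0.5277 -0.2448  0.067 ]
cupb [0.6792 0.1641 0.067 ]
grip [array([0.5605, 0.0462]), array([0.5748, 0.0451]), array([0.5591, 0.0318])]
```

Scaled: 0.24 m is 0.32, -0.1278 m is -0.1704, -4 degrees is -0.0889.

{"method": "shift_gripper", "body": {"rows": "0.05 0.04 -0.0533 0 -0.0889\n0.05 0.1195 -0.1704 0.1333 -0.0889\n0.05 0.1195 -0.1704 0.2 -0.0889\n0.05 0.1195 -0.1704 0.2667 -0.0889\n0.05 0.1195 -0.1704 0.32 -0.0889\n0.05 0.1195 -0.1704 0.32 -0.0889\n0.05 0.1195 -0.1704 0.32 -0.0889\n0.05 0.1195 -0.1704 0.32 -0.0889\n0.05 0.1195 -0.1704 0.32 -0.0889"}}

```text
clock: 2.45
tcp_pos: [0.5677, 0.0383, 0.1043]
orientation: [[0.998, 0.069, -0.0], [0.069, -0.998, -0.0], [-0.0, 0.0, -1.0]]
wrist_force: [0.2, 0.1, 1.3]
gripper_width: 0.05
grasp_force: 0.0
```

```bash
python3 -c "
from h import *
im,K,P=wshot('w1')
print(proj([.5672,.0388,.078],K,P), env.get_state()['tcp_pos'])
cv2.imwrite('pics/s1.png',cv2.resize(env.grab_frame('side')[150:300,220:420,::-1],(800,600)))"
```

```text
[321.6333 225.6288] [0.5684 0.0383 0.1052]
```

View pics/w1.png

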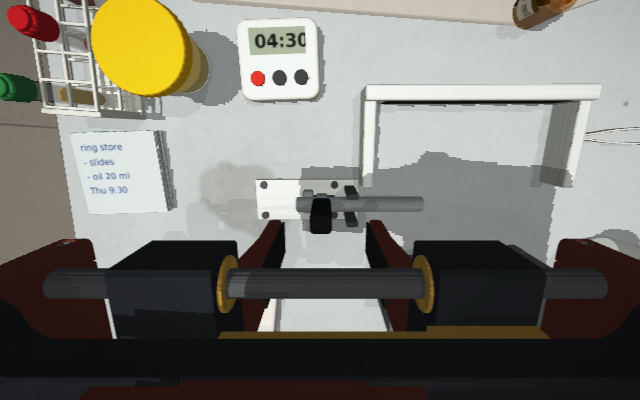

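Scaled: 0.052 m is 0.0693, 0.03 m is 0.04.

{"method": "shift_gripper", "body": {"rows": "0.05 0 0 0.04 0\n0.05 0 0 0.0693 0\n0.05 0 0 0.0693 0\n0.0 0 0 0.0693 0\n0.0 0 0 0.0693 0\n0.0 0 0 0.0693 0\n0.0 0 0 0.0693 0\n0.0 0 0 0.0693 0\n0.0 0 0 0.0693 0\n0.0 0 0 0.0693 0", "squeeze": 30}}

```text
clock: 3.55
tcp_pos: [0.5678, 0.0415, 0.053]
orientation: [[0.998, 0.069, 0.001], [0.069, -0.998, 0.003], [0.001, -0.003, -1.0]]
wrist_force: [-0.7, 8.4, 3.6]
gripper_width: 0.0161
grasp_force: 30.0
```

{"method": "shift_gripper", "body": {"rows": "0.0 0 0 -0.0107 0\n0.0 0 0 -0.0193 0\n0.0 0 0 -0.0193 0\n0.0 0 0 -0.0193 0"}}

```text
clock: 3.95
tcp_pos: [0.5677, 0.0414, 0.067]
orientation: [[0.998, 0.069, 0.001], [0.069, -0.998, 0.003], [0.001, -0.003, -1.0]]
wrist_force: [1.7, 7.8, -1.1]
gripper_width: 0.0157
grasp_force: 30.0
```

Scaled: -0.053 m is -0.0707, -0.048 m is -0.064.

{"method": "shift_gripper", "body": {"rows": "0.0 0 -0.016 0 0\n0.0 0 -0.032 0 0\n0.0 0 -0.048 0 0\n0.0 0 -0.064 0 0\n0.0 0 -0.0707 0 0\n0.0 0 -0.0707 0 0\n0.0 0 -0.0707 0 0"}}

```text
clock: 4.65
tcp_pos: [0.5641, 0.0917, 0.0667]
orientation: [[0.997, 0.071, 0.001], [0.071, -0.997, -0.002], [0.001, 0.002, -1.0]]
wrist_force: [3.8, -6.1, -1.1]
gripper_width: 0.0158
grasp_force: 30.0
```

{"method": "shift_gripper", "body": {"rows": "0.0 0 0 0.008 0\n0.0 0 0 0.0173 0\n0.0 0 0 0.0173 0\n0.0 0 0 0.0173 0"}}

```text
clock: 5.05
tcp_pos: [0.5641, 0.0916, 0.0535]
orientation: [[0.997, 0.071, 0.001], [0.071, -0.997, -0.002], [0.001, 0.002, -1.0]]
wrist_force: [4.0, -6.0, -2.0]
gripper_width: 0.0158
grasp_force: 3.0
```

Scaled: 0.174 m is 0.232, -0.05 m is -0.0667, -1 degrees is -0.0222.

{"method": "shift_gripper", "body": {"rows": "0.04 0 0 0 0\n0.04 0 0 0 0\n0.04 0 0 -0.0667 0\n0.088 0 0 -0.1333 0\n0.088 -0.0667 0.0667 -0.1333 -0.0222\n0.088 -0.2013 0.232 -0.1333 -0.0222\n0.088 -0.2013 0.232 -0.1333 -0.0222\n0.088 -0.2013 0.232 -0.1333 -0.0222\n0.088 -0.2013 0.232 -0.1333 -0.0222\n0.088 -0.2013 0.232 -0.1333 -0.0222"}}

```text
clock: 6.05
tcp_pos: [0.4223, -0.0932, 0.1535]
orientation: [[0.996, 0.084, -0.002], [0.084, -0.996, 0.0], [-0.002, -0.001, -1.0]]
wrist_force: [-0.4, -0.3, 0.7]
gripper_width: 0.0875
grasp_force: 0.0
```

```bash
python3 -c "
from h import *
im,K,P=wshot('w2')
cv2.imwrite('pics/w2s.png',np.vstack([cv2.resize(im[:200,100:540,::-1],(660,300)),cv2.resize(env.grab_frame('side')[160:300,200:508,::-1],(660,300))]))"
```

```text
(no output)
```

View pics/w2s.png

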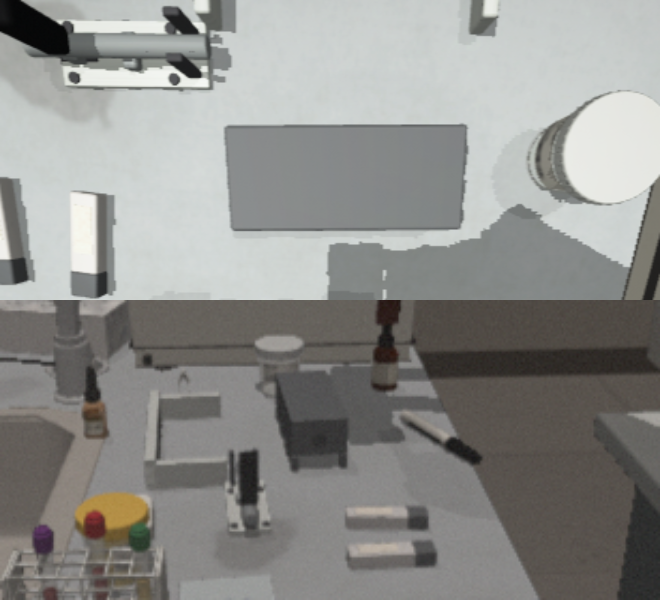

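```bash
python3 - <<'E'
from h import *
d=np.load('pics/w2.npz');K,P=d['K'],d['P']
k=np.array([ray((u/1.5+100,v/1.5),K,P,.06)[:2] for u,v in[(226,127),(466,126),(462,228.5),(233,228.5)]])
print(k,k.mean(0),np.linalg.norm(k[0]-k[1]),np.linalg.norm(k[3]-k[2]),np.linalg.norm(k[0]-k[3]))
v=k[0]-k[1]+k[3]-k[2];print(np.degrees(np.arctan2(v[1],v[0]))-90)
E
```

```text
[[ 0.5201 -0.0227]
 [ 0.5322 -0.1596]
 [ 0.4744 -0.1664]
 [ 0.4627 -0.0281]] [ 0.4974 -0.0942] 0.1374220493801351 0.13876346137193318 0.05758761218872926
4.949588501579981
```

Scaled: 0.1 m is 0.1333, 0.05 m is 0.0667.

{"method": "shift_gripper", "body": {"rows": "0.088 0 0 0.0667 0\n0.088 0 0 0.1333 0\n0.088 0 0 0.1333 0\n0.088 0.0267 0 0.1333 0\n0.088 0.04 0 0.1333 0\n0.088 0.0453 0 0.1333 0\n0.088 0.0493 0 0.1333 0\n0.088 0.0493 0 0.1333 0"}}

```text
clock: 6.95
tcp_pos: [0.462, -0.0882, 0.0544]
orientation: [[0.996, 0.088, 0.001], [0.088, -0.996, 0.0], [0.001, 0.0, -1.0]]
wrist_force: [-2.5, 0.5, 2.2]
gripper_width: 0.088
grasp_force: 1.0
```

Scaled: 0.02 m is 0.0267, -0.0165 m is -0.022.

{"method": "shift_gripper", "body": {"rows": "0.088 0.0053 0 -0.004 0\n0.088 0.012 0 -0.0093 0\n0.088 0.0187 0 -0.016 0\n0.088 0.0267 0 -0.022 0\n0.088 0.0267 0 -0.022 0"}}

```text
clock: 7.45
tcp_pos: [0.4843, -0.0873, 0.0712]
orientation: [[0.996, 0.087, 0.004], [0.087, -0.996, -0.001], [0.004, 0.001, -1.0]]
wrist_force: [-1.7, 0.5, 1.6]
gripper_width: 0.088
grasp_force: 1.2
```

```bash
python3 -c "
from h import *
im,K,P=wshot('w3')
cv2.imwrite('pics/w3s.png',np.vstack([cv2.resize(im[100:300,100:540,::-1],(660,300)),cv2.resize(env.grab_frame('side')[160:300,200:508,::-1],(660,300))]))"
```

```text
(no output)
```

View pics/w3s.png

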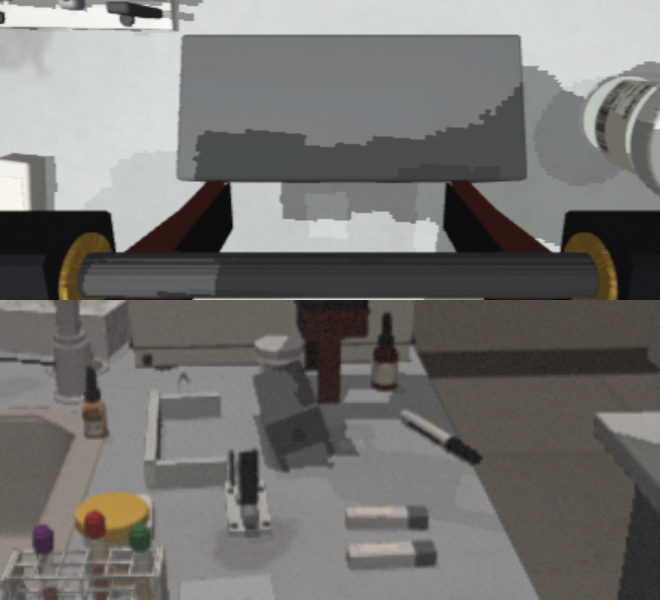

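Scaled: 0.039 m is 0.052, 0.037 m is 0.0493.

{"method": "shift_gripper", "body": {"rows": "0.088 0.0093 0 -0.004 0\n0.088 0.0187 0 -0.0073 0\n0.088 0.028 0 -0.0093 0\n0.088 0.036 0 -0.0107 0\n0.088 0.0413 0 -0.0113 0\n0.088 0.0453 0 -0.0113 0\n0.088 0.0493 0 -0.0113 0\n0.088 0.052 0 -0.0113 0\n0.088 0.052 0 -0.0113 0\n0.088 0.052 0 -0.0113 0"}}

```text
clock: 8.55
tcp_pos: [0.5206, -0.0834, 0.0784]
orientation: [[0.996, 0.087, -0.0], [0.087, -0.996, 0.0], [-0.0, -0.0, -1.0]]
wrist_force: [0.2, -0.3, -0.8]
gripper_width: 0.0877
grasp_force: 0.0
```

```bash
python3 -c "
from h import *
im,K,P=wshot('w4')
cv2.imwrite('pics/w4s.png',np.vstack([cv2.resize(im[60:260,100:540,::-1],(660,300)),cv2.resize(env.grab_frame('side')[160:300,200:508,::-1],(660,300))]))"
```

```text
(no output)
```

View pics/w4s.png

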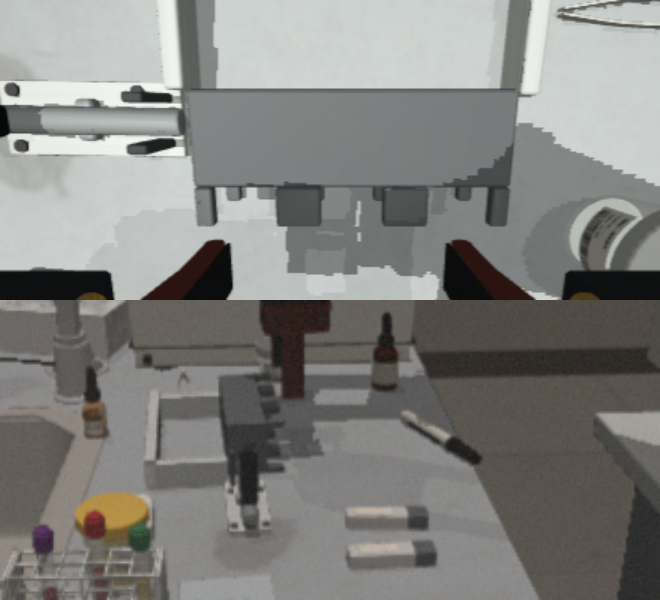

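```bash
python3 - <<'E'
from h import *
d=np.load('pics/w4.npz');K,P=d['K'],d['P']
s=env.get_state();print(s['tcp_pos']);R=s['orientation'];t=s['tcp_pos']
for u,v in[(188,90),(517,90),(193,186),(513,186),(277,226),(321,226),(383,226),(428,226),(487,225),(507,225),(197,225)]:
    p=ray((u/1.5+100,v/1.5+60),K,P,.06);print((u,v),p[:2],'tool',R.T@(p-t))
E
```

```text
[ 0.5205 -0.0834  0.0785]
(188, 90) [ 0.587  -0.0169] tool [ 0.0721 -0.0605  0.0185]
(517, 90) [ 0.5991 -0.1536] tool [0.0722 0.0767 0.0184]
(193, 186) [ 0.5463 -0.0192] tool [ 0.0314 -0.0617  0.0185]
(513, 186) [ 0.5587 -0.1596] tool [0.0315 0.0792 0.0185]
(277, 226) [ 0.5312 -0.057 ] tool [ 0.0131 -0.0254  0.0185]
(321, 226) [ 0.533  -0.0768] tool [ 0.0131 -0.0055  0.0185]
(383, 226) [ 0.5354 -0.1046] tool [0.0131 0.0224 0.0185]
(428, 226) [ 0.5372 -0.1248] tool [0.0131 0.0427 0.0185]
(487, 225) [ 0.54   -0.1513] tool [0.0136 0.0693 0.0185]
(507, 225) [ 0.5408 -0.1602] tool [0.0136 0.0783 0.0185]
(197, 225) [ 0.5286 -0.0211] tool [ 0.0135 -0.0614  0.0185]
```

Scaled: 0.0245 m is 0.0327, 0.0225 m is 0.03.

{"method": "shift_gripper", "body": {"rows": "0.083 -0.0267 0.0113 0 0\n0.083 -0.0267 0.0113 0 0\n0.083 -0.0267 0.0113 0.0327 0\n0.083 -0.0267 0.0113 0.0327 0\n0.083 0.0067 0.0113 0.0327 0\n0.083 0.02 0.0113 0.0327 0\n0.083 0.0267 0.0113 0.0327 0\n0.083 0.03 0.0113 0.0327 0\n0.083 0.03 0.0113 0.0327 0"}}

```text
clock: 9.55
tcp_pos: [0.5425, -0.0897, 0.0541]
orientation: [[0.996, 0.088, -0.002], [0.088, -0.996, 0.0], [-0.002, -0.001, -1.0]]
wrist_force: [-3.6, -1.9, 2.7]
gripper_width: 0.0832
grasp_force: 2.0
```

Scaled: 0.0325 m is 0.0433, 0.027 m is 0.036.

{"method": "shift_gripper", "body": {"rows": "0.083 0.0067 0 -0.0047 0\n0.083 0.0133 0 -0.0087 0\n0.083 0.0207 0 -0.012 0\n0.083 0.028 0 -0.0147 0\n0.083 0.036 0 -0.0169 0\n0.083 0.0433 0 -0.0184 0\n0.083 0.0433 0 -0.0184 0"}}

```text
clock: 10.25
tcp_pos: [0.5779, -0.0873, 0.0682]
orientation: [[0.996, 0.087, 0.002], [0.087, -0.996, -0.0], [0.002, 0.0, -1.0]]
wrist_force: [0.0, -0.3, -0.2]
gripper_width: 0.0832
grasp_force: 0.0
```

```bash
python3 -c "
from h import *
im,K,P=wshot('w5')
cv2.imwrite('pics/w5s.png',np.vstack([cv2.resize(im[60:260,100:540,::-1],(660,300)),cv2.resize(env.grab_frame('side')[160:300,200:508,::-1],(660,300))]))"
```

```text
(no output)
```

View pics/w5s.png

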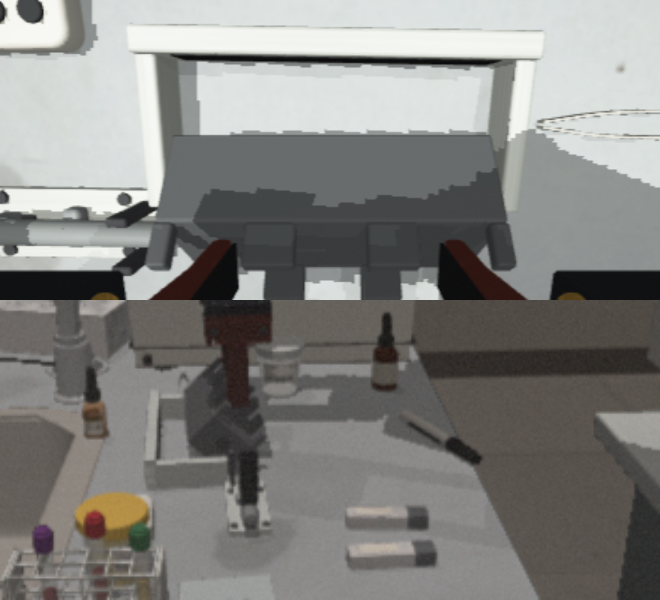

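Scaled: 0.018 m is 0.024, 0.016 m is 0.0213.

{"method": "shift_gripper", "body": {"rows": "0.083 0.0053 0 0 0\n0.083 0.0107 0 -0.0007 0\n0.083 0.016 0 -0.0007 0\n0.083 0.0213 0 0 0\n0.083 0.024 0 0 0\n0.083 0.024 0 0 0\n0.083 0.024 0 0 0\n0.083 0.024 0 0 0"}}

```text
clock: 11.15
tcp_pos: [0.5939, -0.0855, 0.0678]
orientation: [[0.996, 0.087, -0.0], [0.087, -0.996, 0.0], [-0.0, -0.0, -1.0]]
wrist_force: [0.1, 1.0, 0.3]
gripper_width: 0.0828
grasp_force: 0.0
```

```bash
python3 -c "
from h import *
im,K,P=wshot('w6')
cv2.imwrite('pics/w6s.png',np.vstack([cv2.resize(im[60:260,100:540,::-1],(660,300)),cv2.resize(env.grab_frame('side')[160:300,200:508,::-1],(660,300))]))"
```

```text
(no output)
```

View pics/w6s.png

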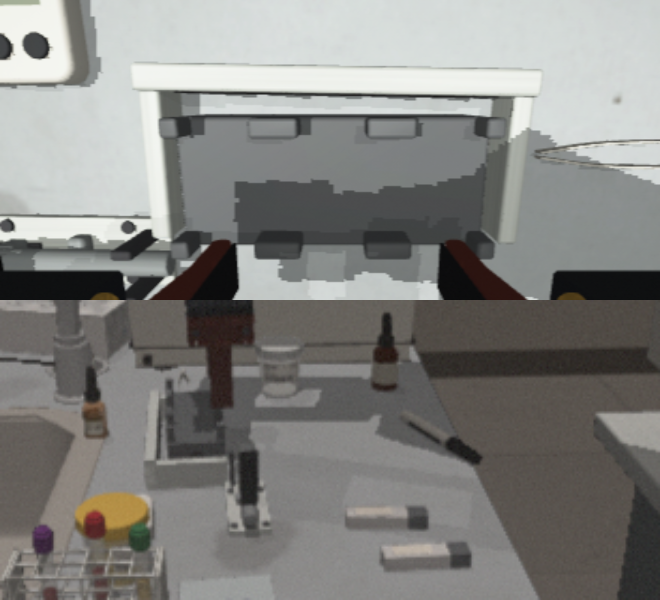

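Scaled: 0.043 m is 0.0573, -0.04 m is -0.0533, 1 degrees is 0.0222.

{"method": "shift_gripper", "body": {"rows": "0.083 -0.0533 0 0 0.0222\n0.083 -0.0533 0 0 0.0222\n0.083 -0.0533 0 0.0573 0.0222\n0.083 -0.0533 0 0.0573 0.0222\n0.083 -0.04 0 0.0573 0.0222\n0.083 -0.0267 0 0.0573 0.0222\n0.083 -0.02 0 0.0573 0.0222\n0.083 -0.0133 0 0.0573 0.0222\n0.083 -0.0133 0 0.0573 0.0222"}}

```text
clock: 12.15
tcp_pos: [0.5845, -0.0863, 0.0256]
orientation: [[0.998, 0.07, -0.0], [0.07, -0.998, -0.0], [-0.0, 0.0, -1.0]]
wrist_force: [-2.2, -0.1, 1.9]
gripper_width: 0.0827
grasp_force: 1.2
```

Scaled: 0.008 m is 0.0107, 0.006 m is 0.008.

{"method": "shift_gripper", "body": {"rows": "0.083 0.004 0 0 0\n0.083 0.008 0 0 0\n0.083 0.0107 0 0 0\n0.083 0.0107 0 0 0"}}

```text
clock: 12.55
tcp_pos: [0.5907, -0.0856, 0.0251]
orientation: [[0.998, 0.07, -0.003], [0.07, -0.998, 0.001], [-0.003, -0.001, -1.0]]
wrist_force: [-6.3, 0.2, 4.8]
gripper_width: 0.0831
grasp_force: 2.8
```

{"method": "shift_gripper", "body": {"rows": "0.083 0.002 0 0 0\n0.083 0.004 0 0 0\n0.083 0.004 0 0 0"}}

```text
clock: 12.85
tcp_pos: [0.592, -0.0854, 0.0251]
orientation: [[0.998, 0.07, -0.006], [0.07, -0.998, 0.0], [-0.006, -0.001, -1.0]]
wrist_force: [-9.2, -1.6, 8.7]
gripper_width: 0.0833
grasp_force: 4.8
```

Scaled: -0.25 m is -0.3333, -0.104 m is -0.1387.

{"method": "shift_gripper", "body": {"rows": "0.083 -0.0267 0 0 0\n0.083 -0.0267 0 -0.0667 0\n0.083 -0.0667 -0.04 -0.1333 0\n0.083 -0.1387 -0.1167 -0.3333 0\n0.083 -0.1387 -0.1167 -0.3333 0\n0.083 -0.1387 -0.1167 -0.3333 0\n0.083 -0.1387 -0.1167 -0.3333 0\n0.083 -0.1387 -0.1167 -0.3333 0\n0.083 -0.1387 -0.1167 -0.3333 0\n0.083 -0.1387 -0.1167 -0.3333 0"}}

```text
clock: 13.85
tcp_pos: [0.4852, -0.0058, 0.2739]
orientation: [[0.998, 0.07, -0.001], [0.07, -0.998, 0.0], [-0.001, -0.0, -1.0]]
wrist_force: [0.6, 0.4, 0.2]
gripper_width: 0.0831
grasp_force: 0.0
```

```bash
python3 -c "
from h import *
im,K,P=wshot('w7')
print(env.get_state()['tcp_pos'])
cv2.imwrite('pics/w7c.png',cv2.resize(im[10:235,110:410,::-1],None,fx=2.6,fy=2.6,interpolation=2))"
```

```text
[ 0.4851 -0.0059  0.2735]
```

View pics/w7c.png

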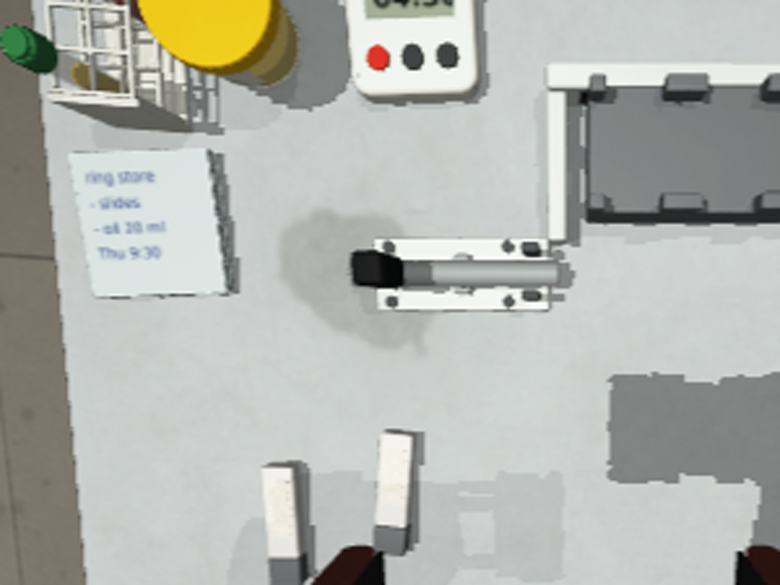

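```bash
python3 - <<'E'
from h import *
d=np.load('pics/w7.npz');K,P=d['K'],d['P'];im=d['im']
s=env.get_state();R=s['orientation'];t=s['tcp_pos']
hsv=cv2.cvtColor(im,cv2.COLOR_RGB2HSV);g=cv2.cvtColor(im,cv2.COLOR_RGB2GRAY)
for n,(x0,y0,x1,y1) in dict(right=(110+365,0,0,0)).items():pass
def q(pts,z,n):
    w=np.array([ray((u/2.6+110,v/2.6+10),K,P,z)[:2] for u,v in pts]);v=w[0]-w[3]+w[1]-w[2]
    tl=[(R.T@(np.r_[m,0]-t))[:2] for m in w]
    print(n,w.mean(0),'yaw',np.degrees(np.arctan2(v[1],v[0])),np.linalg.norm(w[0]-w[3]),np.linalg.norm(w[0]-w[1]))
q([(381,432),(411,434),(407,552),(376,549)],.016,'right')
q([(263,466),(295,466),(302,556),(271,556)],.016,'left white')
for u,v in[(667,90),(708,90),(664,203),(703,203)]:print((ray((u/2.6+110,v/2.6+10),K,P,.06))[:2])
cv2.imwrite('pics/w7d.png',cv2.resize(im[150:240,190:290,::-1],(600,540),interpolation=2))
cv2.imwrite('pics/w7e.png',cv2.resize(im[10:110,310:470,::-1],(800,500),interpolation=2))
E
```

```text
right [0.4381 0.088 ] yaw -1.217076883445658 0.07250550463127402 0.017559448164877638
left white [0.4217 0.1544] yaw 3.3836985174089476 0.056268630059465474 0.018963899489611753
[ 0.6551 -0.0468]
[ 0.6564 -0.066 ]
[ 0.6053 -0.0506]
[ 0.6066 -0.0696]
```

View pics/w7e.png

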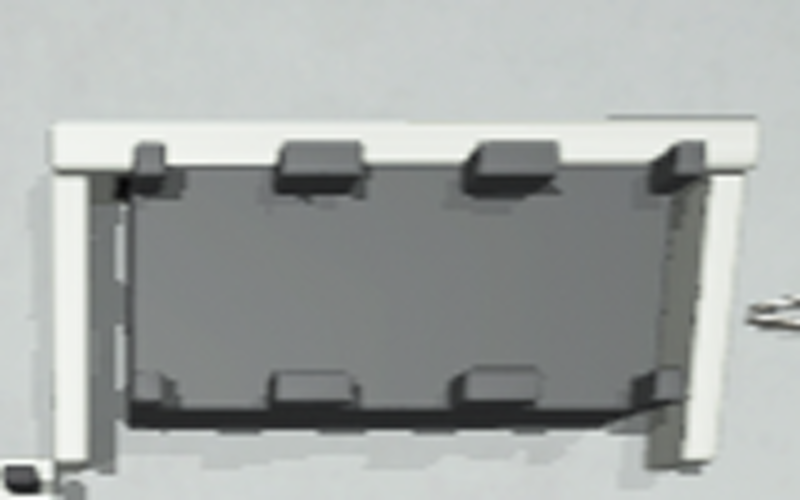

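The rows are not in the units I measure in: shifts go in shares of 0.75 m and turns go in shares of 45 degrees. I convert before sending: -0.1 m is -0.1333, -0.04 m is -0.0533, 4 degrees is 0.0889.

```bash
python3 - <<'E'
from h import *
d=np.load('pics/w7.npz');K,P=d['K'],d['P']
f=lambda u,v:ray((u/5+310,v/5+10),K,P,.06)[:2]
n=np.mean([f(u,388) for u in(277,352,467,541)],0);F=np.mean([f(u,157) for u in(283,362,485,557)],0)
v=F-n;print('near',n,'far',F,'c',(n+F)/2,'len',np.linalg.norm(v),np.degrees(np.arctan2(v[1],v[0])))
w=f(277,388)-f(541,388);print(np.linalg.norm(w),np.degrees(np.arctan2(w[1],w[0]))-90)
w=f(283,157)-f(557,157);print(np.linalg.norm(w),np.degrees(np.arctan2(w[1],w[0]))-90)
E
```

```text
near [ 0.6082 -0.084 ] far [ 0.661  -0.0803] c [ 0.6346 -0.0821] len 0.05294073614500158 4.027289007224267
0.06687148057456162 4.028435340586924
0.0669049472499081 4.030134221206239
```

{"method": "shift_gripper", "body": {"rows": "0.04 -0.0533 -0.0667 0 0.0889\n0.04 -0.1133 -0.1333 0.0667 0.0889\n0.04 -0.1133 -0.1333 0.12 0.0889\n0.04 -0.1133 -0.1333 0.12 0.0889\n0.04 -0.1133 -0.1333 0.12 0.0889\n0.04 -0.1133 -0.1333 0.12 0.0889"}}

```text
clock: 14.5
tcp_pos: [0.394, 0.0878, 0.1845]
orientation: [[1.0, 0.0, -0.001], [0.0, -1.0, -0.0], [-0.001, 0.0, -1.0]]
wrist_force: [0.1, -0.6, -0.2]
gripper_width: 0.0407
grasp_force: 0.0
```

```bash
python3 - <<'E'
from h import *
im,K,P=wshot('w8');print(env.get_state()['tcp_pos'])
h=cv2.cvtColor(im,cv2.COLOR_RGB2HSV)
for z,n in((.016,'r'),):
    print([proj(p,K,P) for p in([.4375,.087,.016],[.475,.087,.016],[.4,.087,.016],[.41,.155,.016])])
    print(h[[int(proj([.45,.087,.016],K,P)[1])]*3,[int(proj([.45,.087,.016],K,P)[0])+k for k in(0,-25,25)]])
E
```

```text
[0.3952 0.0877 0.1854]
[array([324.1251, 149.1099]), array([324.1332, 115.7973]), array([324.1173, 180.6325]), array([267.2388, 172.3466])]
[[ 30   8 250]
 [ 80   7 226]
 [ 83   5 225]]
```

```bash
cat > seg.py <<'E'
from h import *
def seg(name,lo=238,dk=130):
    d=np.load(f'pics/{name}.npz');K,P,im=d['K'],d['P'],d['im']
    b=cv2.medianBlur(im,3).astype(int);V=b.max(2)
    m=((((b[:,:,0]-b[:,:,2])>0)&(V>225))|((V<dk)&(V>40)&(b.max(2)-b.min(2)<25))).astype(np.uint8)
    m[235:]=0;m=cv2.morphologyEx(m,cv2.MORPH_OPEN,np.ones((3,3)))
    for c in cv2.findContours(m,0,2)[0]:
        if cv2.contourArea(c)<300:continue
        w=np.array([ray(p,K,P,.016)[:2] for p in c[:,0]],np.float32)*1000
        (cx,cy),(a,bb),an=cv2.minAreaRect(w)
        if 10<min(a,bb)<35 and 45<max(a,bb)<95:
            q=cv2.boxPoints(((cx,cy),(a,bb),an));e=max([q[1]-q[0],q[2]-q[1]],key=np.linalg.norm);e=e*np.sign(e[0])
            print(cx,cy,a,bb,'yaw',np.degrees(np.arctan2(e[1],e[0])),cv2.boundingRect(c))
if __name__=='__main__':
    import sys;seg(sys.argv[1])
E
python3 seg.py w8
```

```text
421.144775390625 157.3959503173828 56.12777328491211 18.05656623840332 yaw 2.912187 (256, 139, 19, 48)
446.2568664550781 89.47663116455078 17.781293869018555 55.60316848754883 yaw -2.8986742 (314, 117, 17, 49)
525.4300537109375 -241.83978271484375 54.259307861328125 33.67991638183594 yaw 13.566116 (608, 40, 32, 57)
550.2486572265625 54.67267990112305 13.768989562988281 91.76079559326172 yaw -85.193344 (312, 34, 86, 19)
569.9821166992188 72.54307556152344 23.94161605834961 78.57926940917969 yaw -81.915924 (302, 7, 73, 32)
```

Scaled: 0.1815 m is 0.242, 0.0413 m is 0.0551, 2.9 degrees is 0.0644.

{"method": "shift_gripper", "body": {"rows": "0.036 0.0551 -0.0013 0.0667 0.0644\n0.036 0.0551 -0.0013 0.1333 0.0644\n0.036 0.0551 -0.0013 0.1867 0.0644\n0.036 0.0551 -0.0013 0.2267 0.0644\n0.036 0.0551 -0.0013 0.242 0.0644\n0.036 0.0551 -0.0013 0.242 0.0644\n0.036 0.0551 -0.0013 0.242 0.0644", "squeeze": 15}}

```text
clock: 15.25
tcp_pos: [0.437, 0.0887, 0.004]
orientation: [[0.999, -0.051, 0.002], [-0.051, -0.999, 0.0], [0.002, -0.0, -1.0]]
wrist_force: [-0.5, -0.2, -0.3]
gripper_width: 0.0358
grasp_force: 0.0
```

{"method": "shift_gripper", "body": {"rows": "0 0 0 0 0\n0 0 0 0 0\n0 0 0 0 0\n0 0 0 0 0"}}

```text
clock: 15.65
tcp_pos: [0.436, 0.0892, 0.0044]
orientation: [[0.999, -0.05, 0.003], [-0.05, -0.999, 0.0], [0.003, -0.0, -1.0]]
wrist_force: [-0.1, -0.8, 7.5]
gripper_width: 0.0199
grasp_force: 15.0
```

Scaled: -0.12 m is -0.16, -0.07 m is -0.0933.

{"method": "shift_gripper", "body": {"rows": "0 0 0 -0.04 0\n0 0 0 -0.0933 0\n0 0 0 -0.16 0\n0 0 0 -0.16 0", "squeeze": 20}}

```text
clock: 16.05
tcp_pos: [0.4392, 0.0895, 0.129]
orientation: [[0.999, -0.05, 0.011], [-0.05, -0.999, 0.001], [0.011, -0.001, -1.0]]
wrist_force: [2.0, 0.6, -0.6]
gripper_width: 0.02
grasp_force: 20.0
```

{"method": "shift_gripper", "body": {"rows": "0 0.04 0.04 0 -0.0667\n0 0.08 0.08 0 -0.1533\n0 0.12 0.12 0 -0.1533\n0 0.16 0.16 0 -0.1533\n0 0.2 0.2 0 -0.1533\n0 0.24 0.24 0 -0.1533\n0 0.28 0.276 0 -0.1533\n0 0.2837 0.2785 0 -0.1533\n0 0.2837 0.2785 0 -0.1533\n0 0.2837 0.2785 0 -0.1533"}}

```text
clock: 17.05
tcp_pos: [0.6351, -0.129, 0.1225]
orientation: [[0.998, 0.07, -0.003], [0.07, -0.998, 0.001], [-0.002, -0.001, -1.0]]
wrist_force: [0.4, -0.1, -0.5]
gripper_width: 0.0198
grasp_force: 20.0
```

```bash
python3 -c "
from h import *
wshot('w9');print(env.get_state()['tcp_pos'])"; python3 seg.py w9
```

```text
[ 0.6351 -0.1288  0.1227]
600.3460083007812 177.36659240722656 51.39567947387695 17.33586883544922 yaw 6.065033 (2, 185, 29, 50)
690.23046875 46.57494354248047 58.17441940307617 10.429760932922363 yaw 5.0751376 (129, 95, 21, 65)
```

{"method": "shift_gripper", "body": {"rows": "0 0.004 0.0016 0.04 0\n0 0.004 0.0016 0.0667 0\n0 0.004 0.0016 0.0827 0\n0 0.004 0.0016 0.0933 0\n0 0.004 0.0016 0.0993 0\n0 0.004 0.0016 0.0993 0\n0 0.004 0.0016 0.0993 0"}}

```text
clock: 17.8
tcp_pos: [0.6404, -0.1312, 0.0496]
orientation: [[0.998, 0.07, 0.001], [0.07, -0.998, -0.0], [0.001, 0.0, -1.0]]
wrist_force: [-1.1, 0.7, -1.3]
gripper_width: 0.0201
grasp_force: 20.0
```

Scaled: 0.0025 m is 0.0033, -0.002 m is -0.0027.

{"method": "shift_gripper", "body": {"rows": "0 -0.0027 0 0.0033 0\n0 -0.0027 0 0.0033 0\n0 -0.0027 0 0.0033 0"}}

```text
clock: 18.1
tcp_pos: [0.6379, -0.1314, 0.0466]
orientation: [[0.998, 0.07, 0.0], [0.07, -0.998, 0.0], [0.0, -0.0, -1.0]]
wrist_force: [0.8, 1.4, -1.0]
gripper_width: 0.0199
grasp_force: 20.0
```

{"method": "shift_gripper", "body": {"rows": "0.036 0 0 0 0\n0.036 0 0 0 0\n0.036 0 0 0 0\n0.036 0 0 -0.04 0\n0.036 0 0 -0.0933 0\n0.036 0 0 -0.1333 0\n0.036 0 0 -0.1333 0"}}

```text
clock: 18.8
tcp_pos: [0.6414, -0.1324, 0.1515]
orientation: [[0.998, 0.07, 0.009], [0.07, -0.998, -0.003], [0.008, 0.003, -1.0]]
wrist_force: [0.8, -0.2, -0.0]
gripper_width: 0.0362
grasp_force: 0.0
```

Scaled: -0.306 m is -0.408, -0.2343 m is -0.3124, 1 degrees is 0.0222.

{"method": "shift_gripper", "body": {"rows": "0.04 -0.04 -0.0533 -0.04 0.0222\n0.04 -0.3124 -0.408 -0.04 0.0222\n0.04 -0.3124 -0.408 -0.04 0.0222\n0.04 -0.3124 -0.408 -0.04 0.0222\n0.04 -0.3124 -0.408 -0.04 0.0222\n0.04 -0.3124 -0.408 -0.04 0.0222\n0.04 -0.3124 -0.408 -0.04 0.0222\n0.04 -0.3124 -0.408 -0.04 0.0222\n0.04 -0.3124 -0.408 -0.04 0.0222\n0.04 -0.3124 -0.408 -0.04 0.0222"}}

```text
clock: 19.8
tcp_pos: [0.3823, 0.1579, 0.1761]
orientation: [[0.998, 0.055, -0.0], [0.055, -0.998, -0.0], [-0.0, 0.0, -1.0]]
wrist_force: [0.8, 0.2, -0.0]
gripper_width: 0.0402
grasp_force: 0.0
```

{"method": "shift_gripper", "body": {"rows": "0.04 0 0 0 0\n0.04 0 0 0 0"}}

```text
clock: 20.0
tcp_pos: [0.3841, 0.1568, 0.1763]
orientation: [[0.999, 0.051, 0.0], [0.051, -0.999, -0.0], [0.0, 0.0, -1.0]]
wrist_force: [0.8, -0.1, 0.7]
gripper_width: 0.0401
grasp_force: 0.0
```

```bash
python3 -c "
from h import *
wshot('w10');s=env.get_state();print(s['tcp_pos'],s['orientation'])"; python3 seg.py w10
```

```text
[0.3839 0.1568 0.1763] [[ 0.9987  0.0505  0.0002]
 [ 0.0505 -0.9987 -0.    ]
 [ 0.0002  0.0001 -1.    ]]
421.1169128417969 157.23141479492188 54.8620491027832 17.277393341064453 yaw 2.5505524 (317, 131, 16, 49)
```

Scaled: 0.172 m is 0.2293, 0.0014 m is 0.0019.

{"method": "shift_gripper", "body": {"rows": "0.036 0.036 0.0019 0.0667 0\n0.036 0.036 0.0019 0.1333 0\n0.036 0.036 0.0019 0.1867 0\n0.036 0.036 0.0019 0.2133 0\n0.036 0.036 0.0019 0.2293 0\n0.036 0.036 0.0019 0.2293 0\n0.036 0.036 0.0019 0.2293 0", "squeeze": 15}}

```text
clock: 20.75
tcp_pos: [0.4104, 0.1571, 0.0043]
orientation: [[0.999, 0.051, -0.0], [0.051, -0.999, -0.0], [-0.0, -0.0, -1.0]]
wrist_force: [0.2, 0.5, -0.1]
gripper_width: 0.0359
grasp_force: 0.0
```

{"method": "shift_gripper", "body": {"rows": "0 0 0 0 0\n0 0 0 0 0\n0 0 0 0 0\n0 0 0 0 0"}}

```text
clock: 21.15
tcp_pos: [0.4107, 0.1577, 0.0052]
orientation: [[0.999, 0.053, 0.002], [0.053, -0.999, 0.0], [0.002, -0.0, -1.0]]
wrist_force: [-0.8, -1.1, 7.4]
gripper_width: 0.0198
grasp_force: 15.0
```

{"method": "shift_gripper", "body": {"rows": "0 0 0 -0.04 0\n0 0 0 -0.0933 0\n0 0 0 -0.16 0\n0 0 0 -0.16 0\n0 0 0 -0.16 0", "squeeze": 20}}

```text
clock: 21.65
tcp_pos: [0.4108, 0.1579, 0.1256]
orientation: [[0.999, 0.053, 0.004], [0.053, -0.999, 0.001], [0.004, -0.001, -1.0]]
wrist_force: [0.4, -0.5, -0.9]
gripper_width: 0.0197
grasp_force: 20.0
```

Scaled: 0.21 m is 0.28, 0.2036 m is 0.2715, -1 degrees is -0.0222.

{"method": "shift_gripper", "body": {"rows": "0 0.04 0.04 0 -0.0222\n0 0.08 0.08 0 -0.0222\n0 0.12 0.12 0 -0.0222\n0 0.16 0.16 0 -0.0222\n0 0.2 0.2 0 -0.0222\n0 0.24 0.2333 0 -0.0222\n0 0.2667 0.26 0 -0.0222\n0 0.28 0.2715 0 -0.0222\n0 0.28 0.2715 0 -0.0222\n0 0.28 0.2715 0 -0.0222"}}

```text
clock: 22.65
tcp_pos: [0.6283, -0.0338, 0.1229]
orientation: [[0.998, 0.07, -0.004], [0.07, -0.998, 0.001], [-0.003, -0.001, -1.0]]
wrist_force: [-0.5, 0.7, -1.3]
gripper_width: 0.0196
grasp_force: 20.0
```

{"method": "shift_gripper", "body": {"rows": "0 0 0 0 0\n0 0 0 0 0"}}

```text
clock: 22.85
tcp_pos: [0.6291, -0.0336, 0.1243]
orientation: [[0.997, 0.071, -0.001], [0.071, -0.997, 0.0], [-0.001, -0.0, -1.0]]
wrist_force: [-1.0, 0.5, -0.4]
gripper_width: 0.02
grasp_force: 20.0
```

Scaled: 0.0765 m is 0.102, 0.0007 m is 0.0009.

{"method": "shift_gripper", "body": {"rows": "0 0.002 0.0009 0.04 0\n0 0.002 0.0009 0.0667 0\n0 0.002 0.0009 0.0853 0\n0 0.002 0.0009 0.096 0\n0 0.002 0.0009 0.102 0\n0 0.002 0.0009 0.102 0\n0 0.002 0.0009 0.102 0\n0 0.002 0.0009 0.102 0"}}

```text
clock: 23.65
tcp_pos: [0.6324, -0.0354, 0.0486]
orientation: [[0.998, 0.07, 0.001], [0.07, -0.998, -0.0], [0.001, 0.0, -1.0]]
wrist_force: [0.1, -0.1, -0.4]
gripper_width: 0.0195
grasp_force: 20.0
```

{"method": "shift_gripper", "body": {"rows": "0.036 0 0 0 0\n0.036 0 0 0 0\n0.036 0 0 0 0\n0.036 0 0 -0.04 0\n0.036 0 0 -0.0933 0\n0.036 0 0 -0.1333 0\n0.036 0 0 -0.1333 0"}}

```text
clock: 24.35
tcp_pos: [0.6352, -0.0358, 0.1528]
orientation: [[0.998, 0.07, 0.009], [0.07, -0.998, -0.001], [0.009, 0.002, -1.0]]
wrist_force: [0.3, 0.5, -0.4]
gripper_width: 0.036
grasp_force: 0.0
```

Scaled: -0.132 m is -0.176, -0.09 m is -0.12.

{"method": "shift_gripper", "body": {"rows": "0.05 -0.04 -0.0533 -0.0267 0\n0.05 -0.0667 -0.12 -0.0267 0\n0.05 -0.0813 -0.176 -0.0267 0\n0.05 -0.0813 -0.176 -0.0267 0\n0.05 -0.0813 -0.176 -0.0267 0\n0.05 -0.0813 -0.176 -0.0267 0"}}

```text
clock: 24.95
tcp_pos: [0.5621, 0.0913, 0.1674]
orientation: [[0.998, 0.07, -0.0], [0.07, -0.998, -0.0], [-0.0, 0.0, -1.0]]
wrist_force: [0.8, 1.0, -0.0]
gripper_width: 0.05
grasp_force: 0.0
```

```bash
python3 -c "
from h import *
im,K,P=wshot('w11');s=env.get_state();print(s['tcp_pos'])
print(proj([.5641,.0915,.078],K,P))
for y in(-.048,.048):
  for x in(-.038,0,.038):
    a=np.radians(4.03);print(proj([.6346+x*np.cos(a)-y*np.sin(a),-.0821+x*np.sin(a)+y*np.cos(a),.058],K,P))
cv2.imwrite('pics/w11c.png',cv2.resize(im[0:260,200:520,::-1],None,fx=2.2,fy=2.2,interpolation=2))"
```

```text
[0.5623 0.091  0.1675]
[322.8411 200.265 ]
[552.3038 175.3944]
[560.0887 135.9329]
[568.4254  93.6741]
[454.9707 175.4055]
[459.4256 135.9304]
[464.1963  93.6562]
```

View pics/w11c.png

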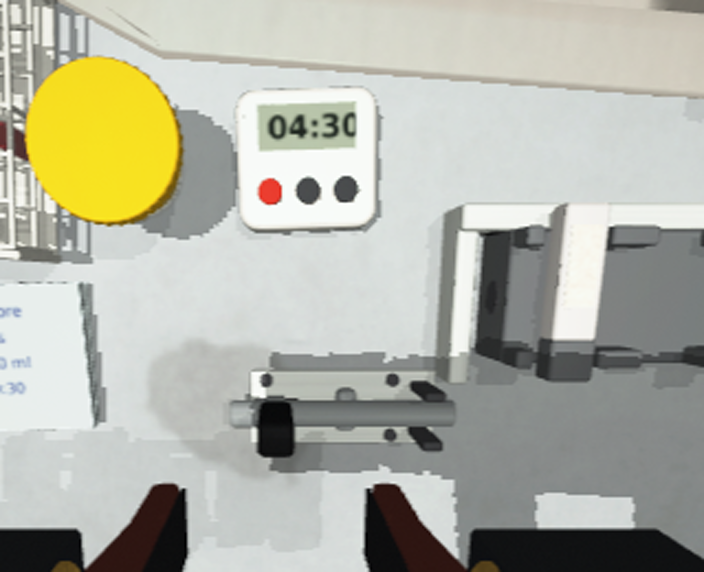

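Scaled: 0.115 m is 0.1533, 0.1 m is 0.1333.

```bash
python3 - <<'E'
from h import *
d=np.load('pics/w11.npz');K,P,im=d['K'],d['P'],d['im']
b=cv2.medianBlur(im,3).astype(int)
m=(((b[:,:,0]-b[:,:,2])>0)&(b.max(2)>150)).astype(np.uint8);m[:,:430]=0;m[:98]=0;m[200:]=0
for c in cv2.findContours(m,0,2)[0]:
    if cv2.contourArea(c)>200:
        w=np.array([ray(p,K,P,.058)[:2] for p in c[:,0]],np.float32)*1000;print(cv2.boundingRect(c),cv2.minAreaRect(w))
E
```

```text
(549, 98, 45, 61) ((645.793701171875, -136.6666259765625), (55.3895378112793, 31.29298210144043), 1.1204591989517212)
(451, 98, 98, 57) ((642.2609252929688, -68.84539794921875), (51.29514694213867, 85.1846694946289), 4.0384626388549805)
```

{"method": "shift_gripper", "body": {"rows": "0.05 0.0027 0 0.0533 0\n0.05 0.0027 0 0.1067 0\n0.05 0.0027 0 0.1333 0\n0.05 0.0027 0 0.1533 0\n0.05 0.0027 0 0.1533 0\n0 0.0027 0 0.1533 0\n0 0.0027 0 0.1533 0\n0 0.0027 0 0.1533 0\n0 0.0027 0 0.1533 0\n0 0.0027 0 0.1533 0", "squeeze": 30}}

```text
clock: 26.0
tcp_pos: [0.5642, 0.0916, 0.0535]
orientation: [[0.997, 0.071, 0.001], [0.071, -0.997, -0.001], [0.001, 0.001, -1.0]]
wrist_force: [-1.2, -0.7, 2.6]
gripper_width: 0.0159
grasp_force: 30.0
```

Scaled: -0.0145 m is -0.0193, -0.008 m is -0.0107.

```bash
python3 - <<'E'
from h import *
im=np.load('pics/w11.npz')['im'].max(2)
for v in(105,136,150,172):print(v,im[v,530:600:3])
E
```

```text
105 [ 73 123 121 121 121 120 121 112 126 129 226 236 246 246 245 245 235  47
 115 119 111 210 210 210]
136 [124 124 124 113 110 126 128 131 226 237 247 249 247 247 229 236 237 102
 161 231 217 207 195 210]
150 [125 124 118 113 126 129 131 220 242 241 241 240 240 231 237 236 208 213
 213 213 213 213 214 212]
172 [218 219 119  43  43  44  70 124 122 122 122 123 209 239 221 216 213 214
 216 216 214 213 213 213]
```

{"method": "shift_gripper", "body": {"rows": "0.0 0 0 -0.0107 0\n0.0 0 0 -0.0193 0\n0.0 0 0 -0.0193 0\n0.0 0 0 -0.0193 0"}}

```text
clock: 26.4
tcp_pos: [0.5643, 0.0916, 0.0682]
orientation: [[0.998, 0.07, 0.001], [0.07, -0.998, -0.001], [0.001, 0.001, -1.0]]
wrist_force: [1.7, -6.0, -1.5]
gripper_width: 0.0157
grasp_force: 30.0
```

{"method": "shift_gripper", "body": {"rows": "0.0 0 0.016 0 0\n0.0 0 0.032 0 0\n0.0 0 0.048 0 0\n0.0 0 0.0613 0 0\n0.0 0 0.0693 0 0\n0.0 0 0.0693 0 0\n0.0 0 0.0693 0 0"}}

```text
clock: 27.1
tcp_pos: [0.5677, 0.0414, 0.0674]
orientation: [[0.998, 0.068, 0.001], [0.068, -0.998, 0.003], [0.001, -0.003, -1.0]]
wrist_force: [1.8, 9.0, -2.7]
gripper_width: 0.0163
grasp_force: 30.0
```

Scaled: 0.0142 m is 0.0189, 0.007 m is 0.0093.

{"method": "shift_gripper", "body": {"rows": "0.0 0 0 0.0093 0\n0.0 0 0 0.0189 0\n0.0 0 0 0.0189 0\n0.0 0 0 0.0189 0"}}

```text
clock: 27.5
tcp_pos: [0.5677, 0.0414, 0.0536]
orientation: [[0.998, 0.069, 0.001], [0.069, -0.998, 0.002], [0.001, -0.002, -1.0]]
wrist_force: [2.8, 7.9, 1.2]
gripper_width: 0.0153
grasp_force: 30.0
```

{"method": "shift_gripper", "body": {"rows": "0.05 0 0 0 0\n0.05 0 0 0 0\n0.05 0 0 0 0\n0.05 0 0 -0.0533 0\n0.05 0 0 -0.12 0\n0.05 0 0 -0.16 0\n0.05 0 0 -0.16 0\n0.05 0 0 -0.16 0\n0.05 0 0 -0.16 0"}}

```text
clock: 28.4
tcp_pos: [0.566, 0.0402, 0.1717]
orientation: [[0.998, 0.07, -0.003], [0.07, -0.998, 0.0], [-0.003, -0.0, -1.0]]
wrist_force: [0.5, 0.1, -0.1]
gripper_width: 0.0502
grasp_force: 0.0
```

```bash
python3 - <<'E'
from h import *
im,K,P=wshot('w12');print(env.get_state()['tcp_pos'])
# post top centroid (black) expected at home and down
print('exp',proj([.5677,.0414,.078],K,P))
b=cv2.medianBlur(im,3).max(2);m=(b<35).astype(np.uint8);m[225:]=0
for c in cv2.findContours(m,0,2)[0]:
    r=cv2.boundingRect(c)
    if cv2.contourArea(c)>60:print(r)
d=np.load('pics/w1.npz')
b=cv2.medianBlur(d['im'],3).max(2)
# sleeves
a=np.radians(4.03)
for y in(-.048,.048):
  for x in(-.03,0,.03):
    p=proj([.6346+x*np.cos(a)-y*np.sin(a),-.0821+x*np.sin(a)+y*np.cos(a),.058],K,P).round().astype(int)
    print(p,im[p[1],p[0]-36:p[0]+37:6].max(1) if 36<p[0]<600 else '')
s=env.grab_frame('side');K,P=cam('side')
for z in(.078,.0):print(proj([.5677,.0414,z],K,P))
b=s.max(2);m=(b<45).astype(np.uint8)[210:260,290:340]
for c in cv2.findContours(m,0,2)[0]:
    if cv2.contourArea(c)>20:print('side',cv2.boundingRect(c))
E
```

```text
[0.5658 0.0402 0.1714]
exp [321.8216 199.0652]
(316, 182, 16, 24)
(505, 0, 43, 29)
[499 167] [120 115 116 133  41  61  74  73  70 157 144 212 211]
[504 136] [126 124 124 112 125 226 246 245 190 236 220 119 214]
[509 103] [ 87 107 106 105 120 228 239 238 206 106 188 203 208]
[402 167] [130 139 119 119 119  60  84  81  75 137 137 119 121]
[405 136] [122  41 137 137 124 236 246 246 159 132 131 130 128]
[407 103] [233 232 161 125 221 233 245 246 226 118 116 117 200]
[312.5804 220.5064]
[313.5266 253.83  ]
side (20, 10, 10, 23)
```

```bash
python3 -c "
from station import env
print(env.sign_off())"
```

```text
the job is handed in; nothing more can be done
None
```

The job is handed in, with no verdict returned. By my last measurements the carrier stands notched side up against the back stop, both sleeves found lie in its outer rests, the bolt is home and down, and neither cup was touched.

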